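# Pack a plug-in box away, break the lid stay and shut the kit case

## Robot

A 6-joint arm with a two-finger parallel gripper is mounted at the origin on the work surface. World frame = base frame: x ahead of the robot, y to its left, z up, the work surface at z = 0. Lengths are in m, angles in degrees, forces in N, time in s.
With the tool pointing down it reaches from about 0.2 to 0.875 m from the base axis. Payload 3.4 kg.
Tool frame: the origin (TCP) lies midway between the tips of the shut fingers; the grasp point (between the pads) lies 19 mm behind it; z points along the fingers, y is the line along which they close (so a half turn about z gives the same grasp; the last joint's range is limited). The gripper opens to 94 mm and grips with 3 to 60 N. Pads are 16 mm wide; open, the fingers measure 119 mm over their backs; the gripper's body (75 mm by 177 mm) begins 78 mm behind the grasp point.
Start: joints at [-76.375, 15.808, 86.224, -0, 77.962, -6.933], TCP at [0.202, -0.538, 0.178] pointing down, gripper open.
Joint ranges: [-165.64, 165.64], [-43.16, 119.46], [12.63, 154.43], [-67.54, 247.53], [6.08, 155.33], [-154.97, 154.97]. Speed limits (degrees/s): [147.25, 147.25, 180, 180, 180, 180].

## Interface

Orientations are given as a 3x3 rotation matrix whose columns are the frame's x, y, z axes.
In Python, from workcell import env gives the robot as it stands.
- The arm moves only by the tool drive_tool, never from a script. Its arguments are lists of equal length, an entry for each row: "offset": the shift along the tool's x, y, z in mm, a list of three; "yaw": the turn about the tool's z in degrees; "gripper": the finger opening in mm, from 0 to 94. In form: {"offset": [[dx, dy, dz], ...], "yaw": [yaw, ...], "gripper": [gripper, ...]}. A call has 1 to 20 rows; each row is the pose to reach, as a shift and turn from the pose commanded when the call began, along the tool's axes at that moment; what a row does not reach only later rows make up. A row lasts 1/12 s, in which the tool goes at most 41.7 mm and 7.16 degrees, less where a joint would pass 70% of its speed; a pose out of reach is approached as far as the arm can. A call with a gripper value outside its range is refused whole. The fingers move at their own pace and stop on an object; "squeeze" is the grip in N (left out, the last holds). Time passes only in rows, so rows that repeat a pose let the fingers close. It gives the time, the measured TCP pose, the force, the opening and the grip force at its end, in the units of the state.
- env.observe(): the state, without advancing time (a new reading comes with each control period).
- env.read_camera(name): name is "side" or "top" or "wrist"; returns the picture (420x560x3 uint8, blue, green, red); there is no depth.
- env.camera_params(name): a dict with "mtx" (3x3 intrinsics, pixels), "k1" (the pictures are not rectified: a ray, as slopes to the right and down, at radius r is drawn at 1 + k1 r^2 times it, then the intrinsics apply), "origin" and "orientation" of the camera in the world; the wrist camera has in their place "T_tool_cam" (4x4, takes a point from camera to tool coordinates, whose origin is the TCP and whose axes are the flange's). Camera axes: x right, y down, z forward; pixel columns grow to the right and rows downward; lengths in m; the calibration is good to about 2 mm. A picture is of the moment at which its call begins: read the wrist's pose just before it. camera_params takes no time and is no camera call.
- env.job_done(): hands the job in; it is judged then, once.
Trained networks look in the newest picture that a camera, given by its name, has taken for a name from the list of things; names that differ only in an ending like _2 or _b are one class to them, and where a whole thing is asked for, a point or a joint stands for the part that bears it (a point fixed in the world has none). Each returns a list of dicts, best first, with "confidence" (0 to 1); they miss things now and then, are a little off and sometimes report something else, mostly with a low value. They report only what shows in the picture. A call takes as long as a camera call. They do not tell look-alikes from the thing itself.
- env.regions_of(label, camera): "region" (420x560 bool, what is visible of it) and "bbox" ([left, top, width, height] in pixels, round what is visible of it).
The state is a dict: "clock": time; "joints": joint angles; "dq": joint speeds; "joint_torque": joint torques, N m; "tool_pos": TCP position; "tcp_rot": TCP orientation; "ft_force": force on the tool from outside, world axes, zero at the start; "torque": the same for the moment, N m; "gripper_width": finger opening in m; "finger_force": force on a finger pad.
Only numpy, scipy, OpenCV 4.12 (cv2) and the standard library are available. Lean on these libraries where they do the work, as an engineer would, in place of code of your own. Each camera call takes 0.05 s, during which the arm holds its last target. There are 200 camera calls.

## Task

Pack the long plug-in box that was left on the bench back into the empty bay of the open kit case, upright, setting it down rather than dropping it. Then unlock the lid's folding stay by pressing its knee in until the stay has clearly folded, and lower the lid gently until it is fully shut. Leave the short plug-in box, the meter and the screwdriver where they lie.

Things in the scene. Friction and masses are not known exactly. Their poses are not given: they have to be found in the camera images.
- case: Black kit case, fixed to the bench: base 220 mm deep (x) by 270 wide (y), 90 high to the rim, walls 6. Origin: centre of underside, z up. Lid hinged along the +x rim; front, with a carrying handle (sticks out 30 mm) and two latches (not to be worked), faces -x. Inside, a grey tray, its face 52 mm above the bench, full of plug-in boxes (tops at 86) but for one bay. The stay is by the -y wall.
- bay (a point): Centre of the empty bay's floor, 30 mm above the bench; axes as the case. The bay is 112 mm long (case x), 62 wide (y), 22 deep: the seated long box stands 34 mm proud of the tray face. Beside the seated box the tray face is free for 51 mm at -y (then a box) and 49 at +y (then the wall). The lid's free edge is about 70 mm off the bay's centre, so a vertical tool closing along case y fits.
- long_box: The plug-in box to pack: blue shell, white top plate with black sockets, 100 mm long (its x) by 50 wide (its y) by 56 high, 0.15 to 0.3 kg. Origin: centre of the underside, z up. It goes into the bay with its length along the case's x, either way round. It stands on the bench to the left or the right of the case.
- lid (a joint): Lid angle: 0 = as found, open 68 degrees (1.187 rad), held by the locked stay; grows as the lid is lowered; 1.187 = shut. The lid weighs 0.55 kg and its hinge is stiff: once the stay is broken it stays wherever it is left and must be pushed all the way down (up to about 8 N at 170 mm from the hinge). While the stay is locked it cannot be lowered.
- lid_hinge (a point): Middle of the hinge line, at the case's +x rim, 90 mm above the bench; the line runs along the case's y. Axes fixed to the lid: its -x points from the hinge to the free edge, its z out through the outer face (straight up when shut).
- lid_edge (a point): Middle of the lid's free edge on its outer face: 220 mm from the hinge along the lid's -x, 32 mm along its z. The lid is a shell 32 mm deep and 270 wide; its flat outer face lies 32 mm from the hinge line along the lid's z. As found the edge is about 0.31 m above the bench.
- knee (a point): Centre of the stay's knee: round steel knuckle, 22 mm diameter, 22 long (along case y), about 152 mm above the bench, 107 mm from the case's middle towards its -y side. Press it square to the lower arm, towards the hinge and down (about 45 degrees): 3 to 6 N up to dead centre at 7 mm, then little; 25 mm of travel breaks it well. The lid overhangs it: lean the tool back to the front.
- stay_foot (a point): Foot pivot of the stay's lower arm, by the case's -y wall, 75 mm above the bench, 165 mm in front of the hinge line. Lower arm 110 mm from here to the knee; upper arm 70 mm from the knee to an eye inside the lid; both flat steel bars 14 mm deep. As found the knee bulges about 6 mm to the front and up of the straight line from foot to eye, which locks it.
- stay_knee (a joint): Angle of the stay's knee: 0 = locked over centre against its stop, 0.16 = arms in line (dead centre), grows as the stay folds; above 0.45 it is clearly broken. It stays as it is left.
- short_box: Bystander on the bench: a short plug-in box of the same make, 50 by 50 by 56 mm high. Origin: centre of the underside. Leave it.
- meter: Bystander: grey handheld meter lying face up, 150 mm (its x) by 72 by 34. Origin: centre of the underside. It lies on the other side of the case from the long box. Leave it.
- screwdriver: Bystander: screwdriver 180 mm long lying along its x, on the bench beyond the hinge side of the case. Leave it.
Not all that is in view belongs to the job. What is shaped like the long_box but pink is not meant.

How it is judged:
By the outcome, as a careful person would: the job done as asked, in the order asked, and still so for the second after the job is handed in, with the robot touching nothing.
It also fails if it takes over 72 s, if anything falls off the work surface, if the arm or the gripper's body presses on something with over 40 N, if the wrist force passes 120 N, or if a joint passes its speed limit or range.

## Working session

There is one attempt and no reset: what is moved stays moved. The work goes in short steps, Python scripts to look and compute and a tool call to move; the robot and the scene stay as the last step left them, time stands still between calls to the robot, and variables do not carry over. Pictures are saved under pics/ and viewed, at most 10 in all, crops included, and the job is handed in when it is done.

Besides the shell and the picture viewer there is one more tool, called after "Call:" as name([rows], argument=value, ...), one row to a line, values as JSON. drive_tool: Moves the arm, as the interface text tells. Its arguments: {"type":"object","properties":{"offset":{"type":"array"},"yaw":{"type":"array"},"gripper":{"type":"array"},"squeeze":{"type":"number"}},"required":["offset","yaw","gripper"]}

```bash
ls; mkdir -p pics
cat > h.py <<'E'
import numpy as np, cv2
from workcell import env
def par(n):
    p=env.camera_params(n)
    if 'T_tool_cam' in p:
        s=env.observe(); T=np.eye(4); T[:3,:3]=np.array(s['tcp_rot']); T[:3,3]=s['tool_pos']
        W=T@np.array(p['T_tool_cam']); R,o=W[:3,:3],W[:3,3]
    else: R,o=np.array(p['orientation']),np.array(p['origin'])
    return np.array(p['mtx']),p['k1'],R,o
def proj(P,c):
    K,k,R,o=c; q=(np.atleast_2d(P)-o)@R; s=q[:,:2]/q[:,2:]; r2=(s**2).sum(1,keepdims=True)
    s=s*(1+k*r2); return s*[K[0,0],K[1,1]]+[K[0,2],K[1,2]]
def ray(uv,c):
    K,k,R,o=c; d=(np.atleast_2d(uv)-[K[0,2],K[1,2]])/[K[0,0],K[1,1]]; s=d.copy()
    for _ in range(20): s=d/(1+k*(s**2).sum(1,keepdims=True))
    v=np.c_[s,np.ones(len(s))]@R.T; return o,v/np.linalg.norm(v,axis=1,keepdims=True)
def atz(uv,z,c):
    o,v=ray(uv,c); return o+v*((z-o[2])/v[:,2:])
E
python3 - <<'E'
from h import *
for n in ['side','top','wrist']:
    c=par(n); im=env.read_camera(n); cv2.imwrite(f'pics/{n}0.png',im)
    print(n,c[3].round(3),c[2].round(2).tolist(),c[0][0,0],c[1])
    for l in ['case','long_box','short_box','meter','screwdriver','lid','stay_knee']:
        for r in env.regions_of(l,n):
            print(l,round(r['confidence'],2),r['bbox'],end='; ')
            np.save(f'r_{n}_{l}.npy',r['region'])
    print()
s=env.observe();print(s['clock'],s['tcp_rot'])
a=[cv2.imread(f'pics/{n}0.png') for n in ['side','top']]
E
```

```text
pics
side [-0.055  0.459  0.972] [[-0.57, -0.61, 0.55], [-0.82, 0.43, -0.38], [-0.01, -0.67, -0.74]] 395.1765909583353 0.03448628549082198
case 0.62 [239.3, 151.3, 103.4, 153.9]; long_box 0.97 [86.4, 299.4, 39.5, 36.7]; long_box 0.78 [187.7, 291.7, 26.4, 50.1]; long_box 0.72 [125.2, 393.5, 59.3, 23.9]; short_box 0.61 [347.2, 170.5, 21.4, 22.9]; short_box 0.17 [238.6, 151.3, 103.1, 152.1]; meter 0.85 [382.7, 190.7, 22.8, 34.8]; screwdriver 0.86 [148.1, 269.6, 49.4, 18.6]; lid 0.73 [141.0, 268.4, 58.9, 20.7]; lid 0.58 [240.7, 153.7, 48.2, 126.8]; 
top [0.243 0.074 1.566] [[0.02, -0.98, 0.18], [-1.0, -0.02, 0.0], [-0.0, -0.18, -0.98]] 418.91834857992814 -0.09625956979426428
case 0.83 [239.0, 152.5, 97.0, 105.9]; long_box 0.94 [141.9, 243.6, 30.0, 28.7]; long_box 0.88 [147.0, 167.4, 19.6, 29.1]; long_box 0.86 [178.5, 249.1, 27.8, 29.1]; long_box 0.77 [192.8, 207.9, 23.9, 27.8]; short_box 0.66 [379.1, 177.2, 20.2, 16.0]; short_box 0.66 [241.8, 153.7, 94.7, 106.3]; meter 0.91 [385.7, 213.8, 21.8, 42.9]; screwdriver 0.66 [190.9, 174.5, 34.8, 13.6]; lid 0.88 [240.7, 152.9, 63.3, 80.3]; stay_knee 0.75 [385.8, 214.8, 25.9, 40.9]; 
wrist [ 0.277 -0.51   0.385] [[0.35, -0.9, -0.26], [-0.94, -0.34, -0.1], [0.0, 0.28, -0.96]] 376.9261175737524 0.004949552727925702

1.2 [[ 9.36324497e-01  3.51135921e-01  4.65670927e-05]
 [ 3.51135923e-01 -9.36324496e-01 -4.82129804e-05]
 [ 2.66726003e-05  6.14943737e-05 -9.99999998e-01]]
```

View pics/top0.png

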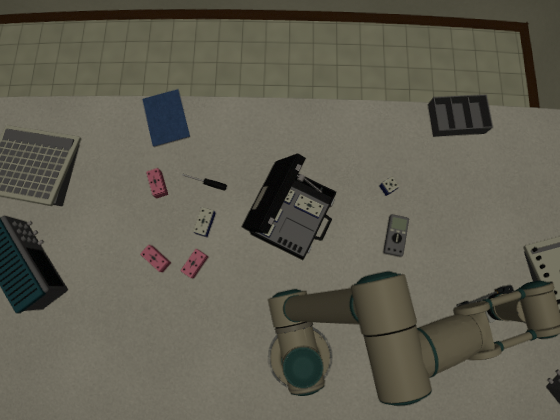

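View pics/side0.png

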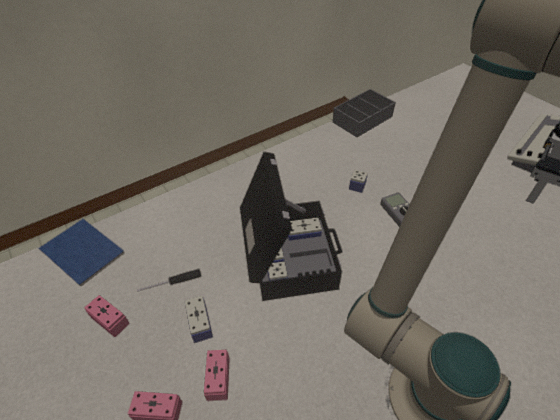

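Long-box look-alikes in the top view are the pink boxes at (156,182), (155,258) and (194,263), and the white-topped box inside the case at (308,204). My choice is the white-topped blue box at (204,222), which is at (198,317) in the side view. The case is at (290,207) with its handle at (324,229). I'll check with close crops.

Run:
```python
from h import *
t=cv2.imread('pics/top0.png'); s=cv2.imread('pics/side0.png')
def crop(im,x,y,w,h,f):
    g=cv2.resize(im[y:y+h,x:x+w],None,fx=f,fy=f,interpolation=cv2.INTER_CUBIC)
    g=cv2.convertScaleAbs(g,alpha=1.8)
    for k in range(0,w,10): cv2.putText(g,str(x+k),(k*f,8),0,.3,(0,255,255)); cv2.line(g,(k*f,10),(k*f,14),(0,255,255))
    for k in range(0,h,10): cv2.putText(g,str(y+k),(0,k*f+4),0,.3,(0,255,255))
    return g
a=crop(t,235,145,110,120,5); b=crop(t,180,195,40,50,5); c=crop(s,175,280,40,70,5)
z=np.zeros((600,800,3),np.uint8); z[:,:550]=a; z[:250,560:760]=b; z[250:600,560:760]=c
cv2.imwrite('pics/c1.png',z)
g=crop(s,230,145,120,160,4)
g=cv2.resize(s[145:305,230:350],None,fx=3.7,fy=3.7,interpolation=cv2.INTER_CUBIC)
g=crop(s,230,150,120,150,4);cv2.imwrite('pics/c2.png',g)
```

```text
(no output)
```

View pics/c1.png

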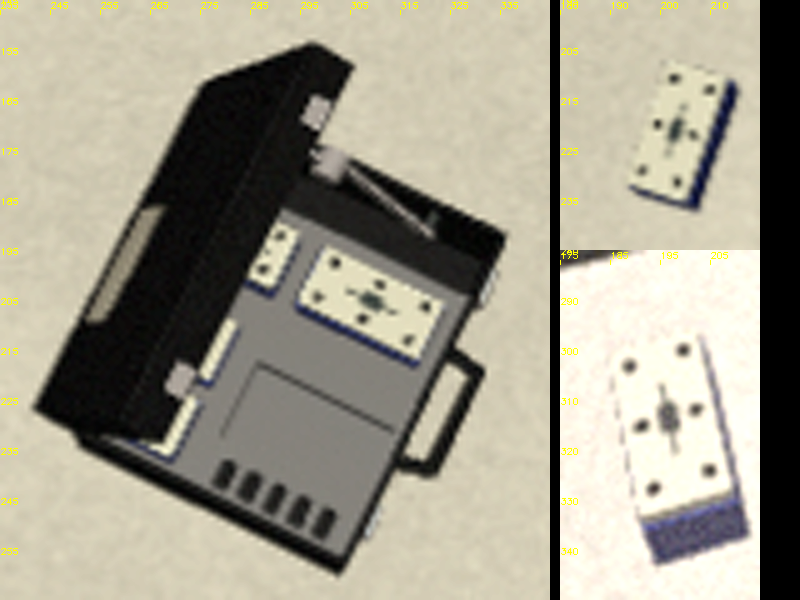

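View pics/c2.png

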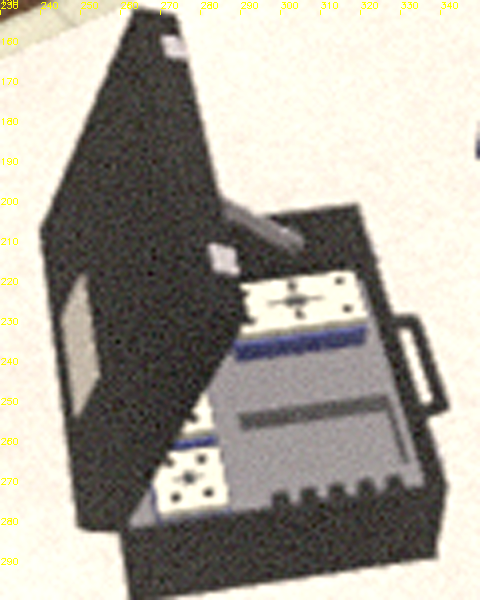

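```bash
cat >> h.py <<'E'
def Rz(a): return np.array([[np.cos(a),-np.sin(a),0],[np.sin(a),np.cos(a),0],[0,0,1]])
def fit(obs,x0):
    # obs: list of (cam, local pts Nx3, uv Nx2); fit x,y,yaw (+z if len 4)
    from scipy.optimize import least_squares
    def f(p):
        e=[]
        for c,L,uv in obs:
            e.append((proj(np.array(L)@Rz(p[2]).T+[p[0],p[1],p[3] if len(p)>3 else 0],c)-np.array(uv)).ravel())
        return np.concatenate(e)
    r=least_squares(f,x0,loss='soft_l1'); return r.x,r.fun.reshape(-1,2)
E
python3 - <<'E'
from h import *
t,s=par('top'),par('side')
F=.09;T=.052
x,e=fit([(t,[[-.11,-.135,F],[-.11,.135,F],[.05,-.0,T]][:2],[[336,192],[303,259.6]]),
 (s,[[-.11,-.135,F],[-.11,.135,F],[.11,.135,F]],[[319.5,201.2],[341.5,271],[260.5,282]])],[.55,.1,1.1,0.])
print('case',x[:2],np.degrees(x[2]),x[3],e.round(1).tolist())
# bay corners from top & side at z=.052
print('bay top',atz([[287,217.4],[313.6,231],[279.4,232.4]],T,t).round(4).tolist())
print('bay side far edge',atz([[289.5,254.5],[326.5,249]],T,s).round(4).tolist())
B=.056
# box: top view corners of top plate; side view corners
tu=np.array([[560+112,62],[560+172,82],[560+134,205],[560+70,185]])
tu=[[180+(u-560)/5,195+v/5] for u,v in tu]
su=[[175+52/5,280+(360-250)/5],[175+138/5,280+(335-250)/5],[175+178/5,280+(495-250)/5],[175+80/5,280+(515-250)/5]]
o,v1=ray([np.mean(tu,0)],t);o2,v2=ray([np.mean(su,0)],s)
A=np.c_[v1[0],-v2[0]];k=np.linalg.lstsq(A,o2-o,rcond=None)[0];print('tri',o+v1[0]*k[0],o2+v2[0]*k[1])
P=atz(tu,B,t);Q=atz(su,B,s);print(P.round(3).tolist(),Q.round(3).tolist())
print(env.observe()['clock'])
E
```

```text
case [0.51506006 0.03958356] 64.39811792944185 0.006646909694169577 [[0.4, -0.3], [0.1, -0.8], [0.3, -1.5], [0.7, 0.6], [-1.0, 1.2]]
bay top [[0.4989, 0.0576, 0.052], [0.4509, -0.0404, 0.052], [0.4428, 0.0841, 0.052]]
bay side far edge [[0.4982, 0.0612, 0.052], [0.4526, -0.0386, 0.052]]
tri [0.47616385 0.36102806 0.04745047] [0.47863884 0.36463949 0.04851289]
[[0.528, 0.37, 0.056], [0.514, 0.325, 0.056], [0.422, 0.348, 0.056], [0.436, 0.395, 0.056]] [[0.527, 0.374, 0.056], [0.514, 0.331, 0.056], [0.422, 0.355, 0.056], [0.44, 0.4, 0.056]]
1.2
```

The choice holds: (204,222) has a blue shell and a white top. The bay's outline has a far corner at (287,217) and a right corner at (314,231) in the top view. I'll move over the bay for a closer wrist look.

Call:
drive_tool([
  [10,-10,-40],
  [20,-25,-80],
  [40,-50,-120],
  [64,-78,-122],
  [89,-107,-122],
  [114,-137,-122],
  [139,-167,-122],
  [164,-197,-122],
  [189,-227,-122],
  [214,-257,-122],
  [239,-287,-122],
  [264,-317,-122],
  [289,-347,-122],
  [310,-374,-122],
  [330,-398,-122],
  [348,-420,-122],
  [362,-438,-122],
  [375,-454,-122],
  [385,-465,-122],
  [386,-467,-122],
], yaw=[-7,-14,-21,-28,-35,-42,-49,-56,-63,-70,-77,-84,-91,-98,-105,-112,-119,-126,-133,-140], gripper=[94,94,94,94,94,94,94,94,94,94,94,94,94,94,94,94,94,94,94,94])

```text
clock: 2.87
tool_pos: [0.4, 0.0367, 0.2995]
tcp_rot: [[-0.946, 0.324, 0.001], [0.324, 0.946, 0.001], [-0.0, 0.001, -1.0]]
ft_force: [0.3, -1.0, 0.1]
gripper_width: 0.094
finger_force: 0.0
```

Run:
```python
from h import *
s=env.observe();print(s['clock'],np.round(s['tool_pos'],4),np.round(s['tcp_rot'],3).tolist(),np.round(s['joints'],1),np.abs(s['dq']).max())
np.array
im=env.read_camera('wrist');c=par('wrist');cv2.imwrite('pics/w1.png',cv2.convertScaleAbs(im,alpha=1.8));np.save('w1c.npy',np.array(c,dtype=object),allow_pickle=True);print(c[3])
```

```text
2.8667 [0.4    0.0367 0.2995] [[-0.946, 0.324, 0.001], [0.324, 0.946, 0.001], [-0.0, 0.001, -1.0]] [ -4.8  -2.5  90.8   0.1  91.6 -75.9] 81.23990063038484
[0.32093126 0.06165344 0.50651685]
```

View pics/w1.png

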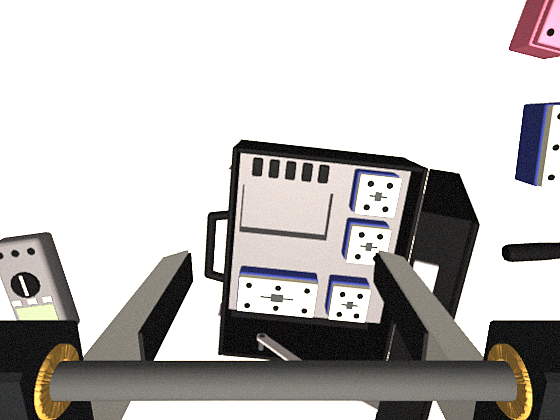

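Run:
```python
from h import *
s=env.observe();c=par('wrist');im=env.read_camera('wrist');print(s['clock'],np.round(s['tool_pos'],4),np.abs(s['dq']).max(),s['tcp_rot'][0])
np.savez('w2.npz',K=c[0],k=c[1],R=c[2],o=c[3]); cv2.imwrite('pics/w2raw.png',im)
sd=env.read_camera('side');cs=par('side');u,v=proj(s['tool_pos'],cs)[0];print(u,v,proj(c[3],cs))
z=np.zeros((590,800,3),np.uint8)
g=cv2.resize(im[140:287,225:365],None,fx=4,fy=4,interpolation=cv2.INTER_CUBIC)
for k in range(0,140,10): cv2.putText(g,str(225+k),(k*4,8),0,.3,(0,0,255)); cv2.line(g,(k*4,10),(k*4,14),(0,0,255))
for k in range(0,147,10): cv2.putText(g,str(140+k),(0,k*4+4),0,.3,(0,0,255))
z[:588,:560]=g
uc,vc=proj(c[3],cs)[0];x0=int(max(0,min(480,uc-40)));y0=int(max(0,min(320,vc-30)))
q=sd[y0:y0+100,x0:x0+80];z[:300,560:800]=cv2.resize(cv2.convertScaleAbs(q,alpha=1.8),(240,300),interpolation=cv2.INTER_CUBIC);print(x0,y0)
cv2.imwrite('pics/c3.png',z)
```

```text
2.9167 [0.3996 0.036  0.2995] 15.778890187731955 [-9.47097245e-01  3.20946709e-01  1.38464732e-04]
323.71382916424056 213.47505145642734 [[348.24617713 167.65925343]]
308 137
```

View pics/c3.png

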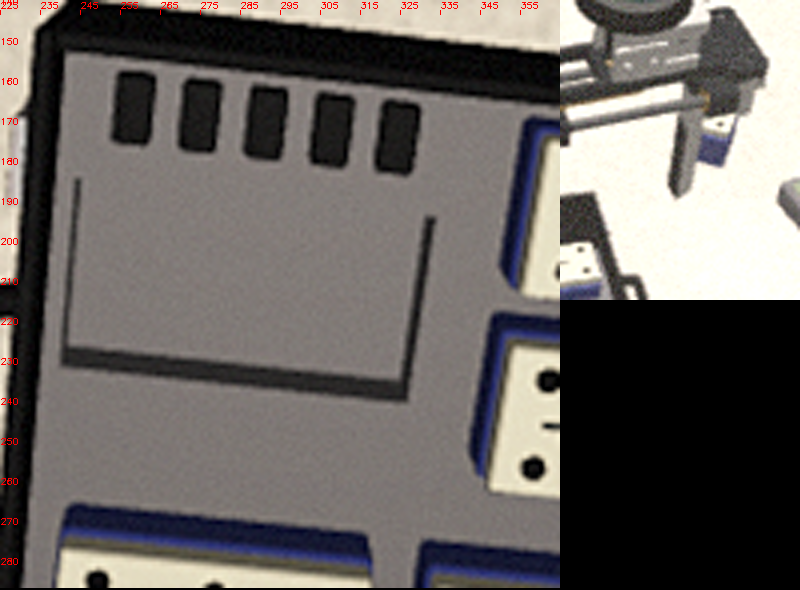

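Run:
```python
from h import *
d=np.load('w2.npz');c=(d['K'],float(d['k']),d['R'],d['o']);t,s=par('top'),par('side')
L=np.array([[-.056,-.031,0],[.056,-.031,0],[-.056,.031,0],[.056,.031,0]])
uv=np.array([[240.5,231.3],[326.5,240],[243.8,184.5],[333.5,193.7]])
x,e=fit([(c,L,uv)],[.447,.022,1.12,.052]);print('wrist',x.round(4),np.degrees(x[2]),e.round(1).tolist())
x,e=fit([(c,L,uv),(t,L[[1,0]],[[287,217.4],[313.6,231]]),(s,L[[1,0]],[[289.5,254.5],[326.5,249]])],[.447,.022,1.12,.052]);print('all',x.round(4),np.degrees(x[2]),e.round(1).tolist())
x,e=fit([(c,L+[0,0,.052],uv)],[.447,.022,1.12]);print('z fixed',x.round(4),np.degrees(x[2]),e.round(1).tolist())
```

```text
wrist [0.4502 0.0223 1.1381 0.0478] 65.2067457839152 [[-0.2, 0.1], [0.1, -0.0], [0.2, -0.1], [-0.1, -0.0]]
all [0.45   0.0223 1.1369 0.0478] 65.14036023133377 [[-0.3, -0.0], [-0.0, -0.1], [0.2, -0.2], [-0.2, -0.1], [-0.7, -0.6], [0.2, -0.8], [-0.4, -0.1], [0.3, -0.0]]
z fixed [0.449  0.0226 1.1379] 65.19804156048035 [[-0.6, 0.3], [0.4, 0.3], [-0.2, -0.3], [0.3, -0.2]]
```

Call:
drive_tool([
  [0,0,-35],
  [0,10,-65],
  [2,40,-70],
  [5,75,-70],
  [8,110,-70],
  [12,145,-70],
  [16,185,-70],
  [20,225,-60],
  [25,262,-30],
  [30,295,10],
  [34,318,50],
  [37,330,90],
  [37,332,125],
  [37,332,139],
  [37,332,139],
  [37,332,139],
], yaw=[0,0,-1,-1,-2,-2,-3,-3,-4,-4,-5,-5,-5,-5,-5,-5], gripper=[94,94,94,94,94,94,94,94,94,94,94,94,94,94,94,94])

```text
clock: 4.35
tool_pos: [0.4746, 0.3587, 0.1596]
tcp_rot: [[-0.968, 0.252, -0.003], [0.252, 0.968, -0.002], [0.002, -0.003, -1.0]]
ft_force: [0.2, -0.0, 1.0]
gripper_width: 0.0937
finger_force: 0.0
```

Run:
```python
from h import *
s=env.observe();c=par('wrist');im=env.read_camera('wrist');print(s['clock'],np.round(s['tool_pos'],4),np.abs(s['dq']).max(),np.round(s['tcp_rot'],3).tolist())
np.savez('w3.npz',K=c[0],k=c[1],R=c[2],o=c[3])
cv2.imwrite('pics/w3.png',cv2.resize(cv2.convertScaleAbs(im,alpha=1.3),(800,600)))
for r in env.regions_of('long_box','wrist'): print(r['confidence'],r['bbox'])
```

```text
4.35 [0.4746 0.3587 0.1596] 4.189762815673837 [[-0.968, 0.252, -0.003], [0.252, 0.968, -0.002], [0.002, -0.003, -1.0]]
0.96 [460.6, 229.4, 99.4, 88.2]
0.82 [264.8, 141.1, 59.5, 119.0]
0.82 [408.3, 3.3, 124.1, 35.1]
0.8 [234.6, 1.2, 80.5, 80.3]
```

View pics/w3.png

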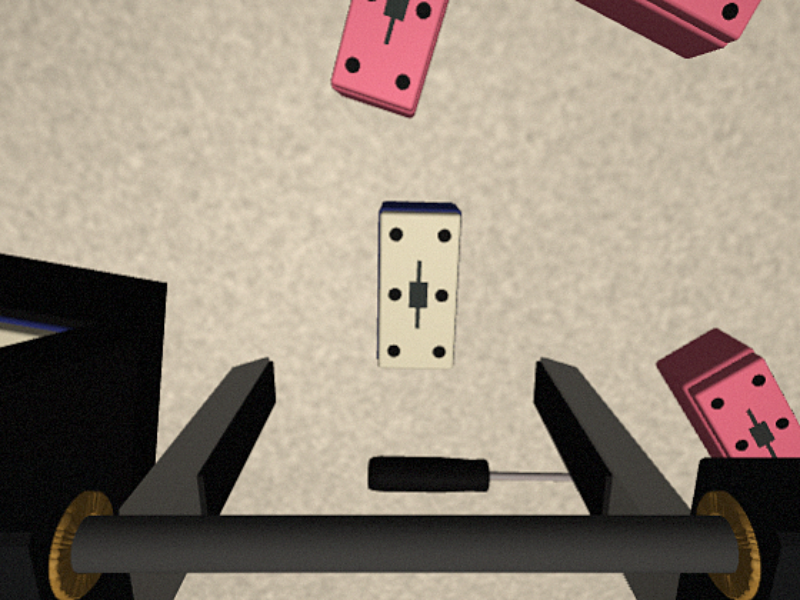

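Run:
```python
from h import *
d=np.load('w3.npz');c=(d['K'],float(d['k']),d['R'],d['o'])
uv=np.array([[266,148.4],[322,149],[264.6,256.2],[316.4,257.6]])
P=atz(uv,.056,c);print(P.round(4).tolist(),P.mean(0).round(4))
for a,b in [(0,2),(1,3),(0,1),(2,3)]:
    v=P[b]-P[a];print(np.linalg.norm(v).round(4),np.degrees(np.arctan2(v[1],v[0])).round(1))
cy=np.array([[396,234],[444,235.5],[393,351],[438,352]])*.7
Q=atz(cy,.056,c);print(Q.mean(0).round(4))
t=par('top');o,v=ray([[203.3,221.8]],t);m=P.mean(0)-c[3];A=np.c_[v[0],-m];k=np.linalg.lstsq(A,c[3]-o,rcond=None)[0];print('tri',o+v[0]*k[0],c[3]+m*k[1])
```

```text
[[0.4258, 0.3559, 0.056], [0.4379, 0.4001, 0.056], [0.5172, 0.3296, 0.056], [0.5301, 0.3738, 0.056]] [0.4778 0.3649 0.056 ]
0.0951 -16.1
0.0959 -16.0
0.0458 74.8
0.0461 73.8
[0.479  0.3647 0.056 ]
tri [0.47434763 0.36340043 0.0562146 ] [0.47748874 0.36490129 0.0569832 ]
```

The wrist view shows the blue box's white top at (419,290) of the 800-px picture, upright between the open fingers. The screwdriver at (430,474) is clear. Next: descend, grip and lift.

Call:
drive_tool([
  [-2,6,30],
  [-2,6,60],
  [-2,6,90],
  [-2,6,110],
  [-2,6,122],
  [-2,6,130],
  [-2,6,130],
  [-2,6,130],
  [-2,6,130],
  [-2,6,130],
  [-2,6,130],
  [-2,6,130],
  [-2,6,130],
  [-2,6,130],
  [-2,6,130],
  [-2,6,130],
  [-2,6,125],
  [-2,6,115],
  [-2,6,100],
  [-2,6,80],
], yaw=[1.5,1.5,1.5,1.5,1.5,1.5,1.5,1.5,1.5,1.5,1.5,1.5,1.5,1.5,1.5,1.5,1.5,1.5,1.5,1.5], gripper=[94,94,94,94,94,94,94,40,40,40,40,40,40,40,40,40,40,40,40,40], squeeze=25)

```text
clock: 6.12
tool_pos: [0.4777, 0.3646, 0.0807]
tcp_rot: [[-0.962, 0.275, -0.002], [0.275, 0.962, -0.001], [0.002, -0.002, -1.0]]
ft_force: [0.6, 0.2, -0.2]
gripper_width: 0.0402
finger_force: 0.0
```

Run:
```python
from h import *
s=env.observe();print(s['clock'],np.round(s['tool_pos'],4),s['gripper_width'],s['finger_force'])
im=env.read_camera('wrist');sd=env.read_camera('side')
a=cv2.resize(cv2.convertScaleAbs(im,alpha=1.3),(480,360));b=cv2.resize(cv2.convertScaleAbs(sd[270:350,140:260],alpha=1.5),None,fx=4,fy=4,interpolation=cv2.INTER_CUBIC)
z=np.zeros((360,800,3),np.uint8);z[:,:480]=a;z[:320,480:]=b[:, :320] if b.shape[1]>320 else b
cv2.imwrite('pics/w4.png',z)
```

```text
6.1167 [0.4777 0.3646 0.0807] 0.04017329520449237 0.0
```

View pics/w4.png

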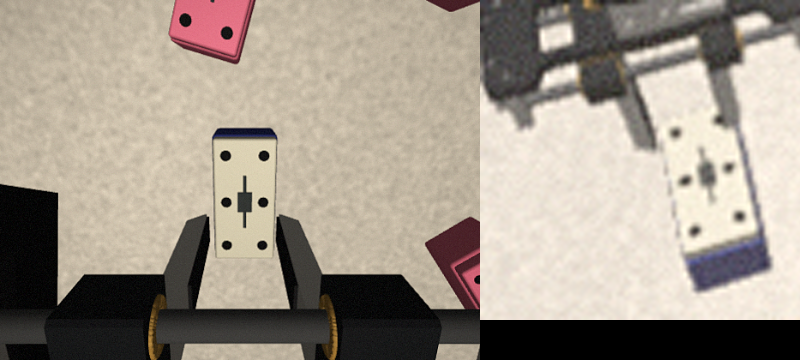

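The fingers were still closing when I lifted, and the box at (245,200) in the wrist view still stands undisturbed. I'll reopen, go down and wait longer.

Call:
drive_tool([
  [0,0,-10],
  [0,0,-10],
  [0,0,-10],
  [0,0,-10],
  [0,0,-10],
  [0,0,-10],
  [0,0,0],
  [0,0,15],
  [0,0,30],
  [0,0,42],
  [0,0,50],
  [0,0,50],
  [0,0,50],
  [0,0,50],
  [0,0,50],
  [0,0,50],
  [0,0,50],
  [0,0,50],
  [0,0,50],
  [0,0,50],
], yaw=[0,0,0,0,0,0,0,0,0,0,0,0,0,0,0,0,0,0,0,0], gripper=[75,75,75,75,75,75,75,75,75,75,75,75,44,44,44,44,44,44,44,44])

```text
clock: 7.88
tool_pos: [0.4784, 0.3651, 0.0307]
tcp_rot: [[-0.962, 0.275, 0.0], [0.275, 0.962, 0.0], [-0.0, 0.0, -1.0]]
ft_force: [0.7, 0.2, 0.4]
gripper_width: 0.0442
finger_force: 0.0
```

Run:
```python
from h import *
s=env.observe();p=np.array(s['tool_pos']);print(s['clock'],p.round(4))
Rb=Rz(np.radians(-16.1));cor=np.array([[x,y,z] for z in(.056,0) for x,y in((-.05,-.025),(.05,-.025),(.05,.025),(-.05,.025))])@Rb.T+[.4778,.3645,0]
ims=[]
for n in ['wrist','side','top']:
    c=par(n);im=env.read_camera(n)
    for r in env.regions_of('long_box',n): print(n,round(r['confidence'],2),np.round(r['bbox'],1))
    print(n,'tcp',proj(p,c).round(1),'model bbox',proj(cor,c).min(0).round(1),proj(cor,c).max(0).round(1))
    im=cv2.convertScaleAbs(im,alpha=1.4)
    u=proj(cor,c).round().astype(int)
    if n=='wrist': im2=im
    else:
        x0,y0=int(proj(p,c)[0,0])-40,int(proj(p,c)[0,1])-40
        im2=cv2.resize(im[y0:y0+80,x0:x0+80],(340,340),interpolation=cv2.INTER_CUBIC)
        for a in u: cv2.circle(im2,tuple(((a-[x0,y0])*4.25).astype(int).tolist()),2,(0,0,255),-1)
        cv2.circle(im2,(172,172),3,(0,255,0),-1)
    ims.append(im2)
    if n=='wrist':
        for a in u: cv2.circle(im2,tuple(a.tolist()),3,(0,0,255),-1)
        cv2.circle(im2,tuple(proj(p,c)[0].round().astype(int).tolist()),4,(0,255,0),-1)
z=np.zeros((600,800,3),np.uint8);z[:345,:460]=cv2.resize(ims[0],(460,345));z[:340,460:]=ims[1];z[345:,:340]=ims[2][:255];cv2.imwrite('pics/w5.png',z)
```

```text
7.8833 [0.4784 0.3651 0.0307]
wrist 0.76 [236.3 159.7  96.8 187. ]
wrist 0.76 [171.    0.3 121.6  66.5]
wrist 0.64 [536.8 299.1  23.2  59.2]
wrist tcp [[284.4 248.4]] model bbox [232.  155.4] [334.8 347.8]
side 0.97 [185.1 297.1  28.9  45.5]
side 0.92 [128.9 391.   56.8  29. ]
side 0.81 [ 87.6 292.9  39.4  43.3]
side 0.78 [205.2 350.3  24.9  49.1]
side tcp [[198.4 318.7]] model bbox [184.2 295. ] [213.8 344.5]
top 0.82 [147.6 167.1  15.8  24.6]
top 0.58 [135.7 243.8  35.9  28.7]
top tcp [[204.2 221.8]] model bbox [192.1 206.1] [216.2 237.7]
```

View pics/w5.png

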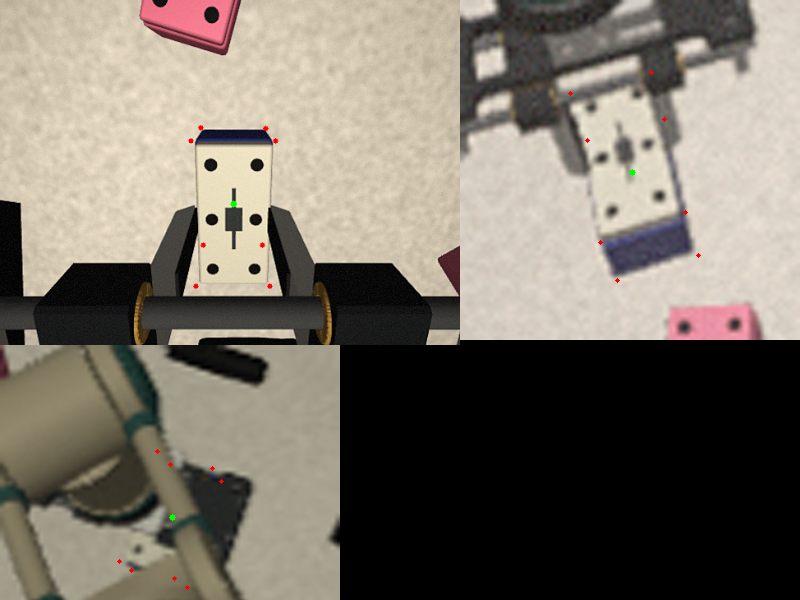

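The picture shows the box squarely between the pads, but they have only just reached 44 mm. I'll close further.

Call:
drive_tool([
  [0,0,0],
  [0,0,0],
  [0,0,0],
  [0,0,0],
  [0,0,0],
  [0,0,0],
], yaw=[0,0,0,0,0,0], gripper=[25,25,25,25,25,25], squeeze=25)

```text
clock: 8.68
tool_pos: [0.4784, 0.3651, 0.0305]
tcp_rot: [[-0.962, 0.275, 0.0], [0.275, 0.962, -0.0], [-0.0, -0.0, -1.0]]
ft_force: [0.6, 0.0, -0.7]
gripper_width: 0.025
finger_force: 0.0
```

Run:
```python
from h import *
s=env.observe();print(s['clock'],np.round(s['tool_pos'],4),s['gripper_width'],s['finger_force'],np.round(s['torque'],2),np.round(s['joint_torque'],1))
c=par('wrist');im=env.read_camera('wrist');cv2.imwrite('pics/w6raw.png',im)
for r in env.regions_of('long_box','wrist'): print(round(r['confidence'],2),np.round(r['bbox'],1))
R=np.array(s['tcp_rot']);p=np.array(s['tool_pos'])
# expected pad tip inner edges at width 25 and 50
for w in (.0125,.025):
    print(w,[proj(p+R@np.array([a,sg*w,0]),c)[0].round(0).tolist() for sg in(-1,1) for a in(-.008,.008)])
for row in range(150,350,15):
    print(row,''.join('W' if g>150 else ('g' if g>70 else '.') for g in im[row,200:370:3].mean(1)))
```

```text
8.6833 [0.4784 0.3651 0.0305] 0.02502144010610462 0.0 [ 0.02 -0.15 -0.06] [ -0.  -45.4 -19.9   0.    0.1   0. ]
0.73 [238.  157.7  93.9 189.1]
0.59 [533.3 296.9  26.7  62.1]
0.56 [171.4   2.9 121.6  64.5]
0.0125 [[263.0, 261.0], [263.0, 236.0], [305.0, 261.0], [306.0, 236.0]]
0.025 [[242.0, 261.0], [242.0, 236.0], [326.0, 261.0], [327.0, 236.0]]
150 WgggWgWWWgWWgggWgggggggggggggWWggggggggggWgggggWWWggggggg
165 ggWWgWgggWWWgW.............................ggggggggWWgggg
180 WgggggWWWWggggWWWWWWWWWWWWWWWWWWWWWWWWWWWWWWgWWggggWWgggg
195 WWWWggggWgggggWWW....WWWWWWWWWWWWWWW....WWWgggggWggWggggg
210 gggggWggggggggWgWWWWWWWWWWWWWWWWWWWWWWWWWWWgggggggggggggg
225 gggWWggggWWgggWWWWWWWWWWWWWWWWWWWWWWWWWWWWWgWgggggggggggg
240 ggWWgWWWggWgggWWWWWWWWWWWWWW.gWWWWWWWWWWWWWgggggggggggggg
255 gggWgggWWWWWg.......WWWWW.......WWWW.......gggggggggggggg
270 gggggWWWgW............WWW.......WWW...........gWggggggggg
285 WWWWgggg............WWWWWWgW.gWWWWWW............ggggggggg
300 ggggggg............ggggWgWgW.gWgWgWgW.............ggggggg
315 WWggg..............WggggggggWgggggggWg.............gggggg
330 ......................ggggggggggggg......................
345 .................gggggggggggggggggggggg..................
```

Run:
```python
from h import *
d=np.load('w3.npz');c3=(d['K'],float(d['k']),d['R'],d['o']);c6=par('wrist');t=par('top');s=par('side')
a=np.array([[396,234],[444,235.5],[393,351],[438,352]])*.7
b=np.array([[210,165],[257,165],[212,269],[254,269]])*560/460
def tri(obs):
    A=np.zeros((3,3));B=np.zeros(3)
    for c,uv in obs:
        o,v=ray([uv],c);M=np.eye(3)-np.outer(v[0],v[0]);A+=M;B+=M@o
    return np.linalg.solve(A,B)
P=[tri([(c3,x),(c6,y)]) for x,y in zip(a,b)];print(np.round(P,4))
# side view (c1 crop scale 5, origin 175,280) dots; top dots
sd=[[175+(u-560)/5,280+(v-250)/5] for u,v in [(629,366),(683,350),(709,471),(653,489)]]
td=[[180+(u-560)/5,195+v/5] for u,v in [(674,78),(710,90),(677,182),(642,170)]]
print('side@.056',atz(sd,.056,s).round(3).tolist());print('top@.056',atz(td,.056,t).round(3).tolist())
print('wrist@.056',atz(a,.056,c3).round(3).tolist(),atz(b,.056,c6).round(3).tolist())
print('wrist@.03',atz(a,.03,c3).round(3).tolist(),atz(b,.03,c6).round(3).tolist())
print('mean tri side/top', [np.round(tri([(s,x),(t,y)]),3).tolist() for x,y in zip(sd,td)])
print(proj([[.478,.365,.056]],s),c6[3],c3[3])
```

```text
[[0.4397 0.3616 0.0591]
 [0.4485 0.3883 0.0546]
 [0.5103 0.3409 0.0548]
 [0.5181 0.3679 0.0546]]
side@.056 [[0.518, 0.368, 0.056], [0.511, 0.341, 0.056], [0.441, 0.361, 0.056], [0.449, 0.388, 0.056]]
top@.056 [[0.516, 0.368, 0.056], [0.508, 0.341, 0.056], [0.439, 0.361, 0.056], [0.447, 0.387, 0.056]]
wrist@.056 [[0.44, 0.362, 0.056], [0.448, 0.388, 0.056], [0.51, 0.341, 0.056], [0.518, 0.368, 0.056]] [[0.44, 0.361, 0.056], [0.448, 0.388, 0.056], [0.509, 0.341, 0.056], [0.517, 0.368, 0.056]]
wrist@.03 [[0.444, 0.36, 0.03], [0.453, 0.389, 0.03], [0.52, 0.338, 0.03], [0.528, 0.367, 0.03]] [[0.446, 0.357, 0.03], [0.455, 0.388, 0.03], [0.525, 0.334, 0.03], [0.534, 0.365, 0.03]]
mean tri side/top [[0.516, 0.368, 0.059], [0.508, 0.341, 0.06], [0.439, 0.361, 0.059], [0.448, 0.388, 0.057]]
[[196.89407658 314.08620918]] [0.39858711 0.38705544 0.23750446] [0.39484879 0.37923352 0.36672549]
```

All views agree that the box top is at z = 0.056. In the wrist view, though, the finger ends start at row 250, columns 260/308. That puts the real fingertips about 30 mm behind the stated TCP, so they closed just above the plate. I'll open up and go lower, watching the force.

Call:
drive_tool([
  [0,0,-10],
  [0,0,-10],
  [0,0,-10],
  [0,0,-10],
  [0,0,-10],
  [0,0,-10],
  [0,0,-10],
  [0,0,-10],
  [0,0,-10],
  [0,0,-10],
  [0,0,-10],
  [0,0,-10],
  [0,0,-5],
  [0,0,0],
  [0,0,5],
  [0,0,10],
  [0,0,15],
], yaw=[0,0,0,0,0,0,0,0,0,0,0,0,0,0,0,0,0], gripper=[80,80,80,80,80,80,80,80,80,80,80,80,80,80,80,80,80])

```text
clock: 10.2
tool_pos: [0.4782, 0.3649, 0.0147]
tcp_rot: [[-0.962, 0.275, -0.001], [0.275, 0.962, -0.001], [0.0, -0.001, -1.0]]
ft_force: [0.0, 0.2, 0.3]
gripper_width: 0.08
finger_force: 0.0
```

Call:
drive_tool([
  [0,0,4],
  [0,0,8],
  [0,0,12],
  [0,0,12],
  [0,0,12],
  [0,0,12],
  [0,0,12],
  [0,0,12],
  [0,0,12],
  [0,0,12],
  [0,0,12],
  [0,0,12],
  [0,0,12],
  [0,0,12],
], yaw=[0,0,0,0,0,0,0,0,0,0,0,0,0,0], gripper=[80,80,80,40,40,40,40,40,40,40,40,40,40,40], squeeze=25)

```text
clock: 11.37
tool_pos: [0.4787, 0.3653, 0.0038]
tcp_rot: [[-0.962, 0.275, 0.001], [0.275, 0.962, 0.0], [-0.001, 0.001, -1.0]]
ft_force: [0.1, 0.4, 2.0]
gripper_width: 0.0499
finger_force: 25.0
```

Gripped: 49.9 mm at 25 N. Next I lift and carry over the lid, turning the box to the bay's heading.

Call:
drive_tool([
  [0,0,-8],
  [0,0,-30],
  [0,0,-65],
  [0,0,-103],
  [0,0,-141],
  [0,0,-179],
  [0,0,-217],
  [0,0,-255],
  [-3,-15,-290],
  [-7,-38,-320],
  [-12,-64,-341],
  [-18,-94,-341],
  [-25,-129,-341],
  [-32,-164,-341],
  [-39,-199,-341],
  [-46,-234,-341],
  [-53,-269,-341],
  [-59,-300,-341],
  [-63,-325,-341],
  [-66,-338,-341],
], yaw=[0,0,3,9,15,21,27,33,39,45,51,57,63,69,75,81,87,92,96,99], gripper=[40,40,40,40,40,40,40,40,40,40,40,40,40,40,40,40,40,40,40,40])

```text
clock: 13.03
tool_pos: [0.4475, 0.0191, 0.3444]
tcp_rot: [[0.427, 0.904, -0.002], [0.904, -0.427, -0.002], [-0.002, -0.001, -1.0]]
ft_force: [0.5, 0.4, -1.4]
gripper_width: 0.05
finger_force: 25.0
```

Call:
drive_tool([
  [0,0,0],
  [0,0,0],
  [0,0,0],
], yaw=[0,0,0], gripper=[40,40,40])

```text
clock: 13.28
tool_pos: [0.4487, 0.0227, 0.3445]
tcp_rot: [[0.42, 0.907, -0.001], [0.907, -0.42, 0.001], [0.0, -0.001, -1.0]]
ft_force: [-0.8, 0.1, -2.0]
gripper_width: 0.0496
finger_force: 25.0
```

Run:
```python
from h import *
s=env.observe();print(s['clock'],np.round(s['tool_pos'],4),np.round(s['joints'],1),s['gripper_width'],np.round(s['tcp_rot'],3).tolist())
R=np.array(s['tcp_rot']);p=np.array(s['tool_pos'])
a=np.degrees(np.arctan2(R[1,0],R[0,0]));print('psi',a)
d=np.array([.4495,.0225,.034])-p;print('to bay, tool mm',(R.T@d*1000).round(1))
for n in ['side','top']:
    im=env.read_camera(n);cv2.imwrite(f'pics/{n}1.png',im)
```

```text
13.2833 [0.4487 0.0227 0.3445] [-6.   1.7 80.6  0.  97.7 18.8] 0.04957849386515819 [[0.42, 0.907, -0.001], [0.907, -0.42, 0.001], [0.0, -0.001, -1.0]]
psi 65.13589029828965
to bay, tool mm [ -0.    1.1 310.5]
```

Call:
drive_tool([
  [0,1,20],
  [0,1,50],
  [0,1,85],
  [0,1,120],
  [0,1,155],
  [0,1,190],
  [0,1,220],
  [0,1,245],
  [0,1,263],
  [0,1,273],
  [0,1,279],
  [0,1,283],
  [0,1,283],
], yaw=[0,0,0,0,0,0,0,0,0,0,0,0,0], gripper=[40,40,40,40,40,40,40,40,40,40,40,40,40])

```text
clock: 14.47
tool_pos: [0.4499, 0.0221, 0.0612]
tcp_rot: [[0.421, 0.907, -0.001], [0.907, -0.421, 0.0], [-0.0, -0.001, -1.0]]
ft_force: [-0.4, 0.4, -1.6]
gripper_width: 0.0499
finger_force: 25.0
```

Call:
drive_tool([
  [0,0,4],
  [0,0,8],
  [0,0,12],
  [0,0,15],
  [0,0,18],
  [0,0,20],
  [0,0,20],
  [0,0,20],
], yaw=[0,0,0,0,0,0,0,0], gripper=[40,40,40,40,40,40,40,40])

```text
clock: 15.13
tool_pos: [0.4499, 0.0215, 0.0415]
tcp_rot: [[0.422, 0.907, -0.0], [0.907, -0.422, -0.0], [-0.0, -0.0, -1.0]]
ft_force: [-0.3, -0.3, -1.8]
gripper_width: 0.0496
finger_force: 25.0
```

Call:
drive_tool([
  [0,0,2],
  [0,0,4],
  [0,0,5],
  [0,0,6],
  [0,0,7],
  [0,0,8],
  [0,0,8],
], yaw=[0,0,0,0,0,0,0], gripper=[40,40,40,40,40,40,40])

```text
clock: 15.72
tool_pos: [0.45, 0.0215, 0.0338]
tcp_rot: [[0.422, 0.907, 0.0], [0.907, -0.422, -0.0], [-0.0, 0.0, -1.0]]
ft_force: [-0.8, -0.1, 1.2]
gripper_width: 0.0498
finger_force: 25.0
```

The force flipped from −1.8 to +1.2 N, so the box stands on the bay floor. Now I release and rise.

Call:
drive_tool([
  [0,0,0],
  [0,0,0],
  [0,0,0],
  [0,0,0],
  [0,0,0],
  [0,0,0],
  [0,0,-5],
  [0,0,-15],
  [0,0,-35],
  [0,0,-65],
  [0,0,-100],
  [0,0,-140],
  [0,0,-180],
  [0,0,-220],
  [0,0,-255],
  [0,0,-285],
  [0,0,-300],
  [0,0,-300],
], yaw=[0,0,0,0,0,0,0,0,0,0,0,0,0,0,0,0,0,0], gripper=[68,68,68,68,68,68,68,68,68,68,40,20,0,0,0,0,0,0])

```text
clock: 17.22
tool_pos: [0.4518, 0.0214, 0.3378]
tcp_rot: [[0.422, 0.907, 0.008], [0.907, -0.422, -0.001], [0.003, 0.008, -1.0]]
ft_force: [0.5, -0.9, 0.4]
gripper_width: 0.0184
finger_force: 0.0
```

Run:
```python
from h import *
t,s=par('top'),par('side');d=np.load('w2.npz');w=(d['K'],float(d['k']),d['R'],d['o'])
R=Rz(np.radians(65.1));o=np.array([.5171,.0374,0])
pts={'foot':[-.055,-.107,.075],'knee':[.0236,-.107,.152],'press':[-.022,-.107,.115],'lidedge-y in':[.028,-.135,.294],'lidedge-y out':[.058,-.135,.306],'lidedge+y out':[.058,.135,.306],'rim f-y':[-.11,-.135,.09],'rim f+y':[-.11,.135,.09]}
for k,v in pts.items(): P=R@np.array(v)+o;print(k,P.round(4),'top',proj(P,t)[0].round(1),'side',proj(P,s)[0].round(1),'w2',proj(P,w)[0].round(1))
p=env.observe();im=env.read_camera('side');im2=env.read_camera('top')
z=np.zeros((600,800,3),np.uint8)
z[:,:400]=cv2.resize(cv2.convertScaleAbs(im[150:300,235:335],alpha=1.8),(400,600),interpolation=cv2.INTER_CUBIC)
z[:500,400:]=cv2.resize(cv2.convertScaleAbs(cv2.imread('pics/w2raw.png')[280:380,210:290],alpha=1.5),(400,500),interpolation=cv2.INTER_CUBIC)
cv2.imwrite('pics/c7.png',z);print(p['clock'])
```

```text
foot [ 0.591  -0.0575  0.075 ] top [319.1 192.2] side [303.6 212.3] w2 [263.1 334.5]
knee [0.6241 0.0138 0.152 ] top [300.7 177.5] side [278.  197.9] w2 [329.1 381.5]
press [ 0.6049 -0.0276  0.115 ] top [311.8 185.7] side [293.2 204.7] w2 [288.4 356.5]
lidedge-y in [0.6513 0.006  0.294 ] top [305.4 157.6] side [273.8 153.7] w2 [351.1 540.9]
lidedge-y out [0.664  0.0332 0.306 ] top [297.  152.4] side [262.5 151.4] w2 [393.2 561.9]
lidedge+y out [0.4191 0.1468 0.306 ] top [258.2 228.7] side [279.2 227.4] w2 [483.7 224. ]
rim f-y [ 0.5932 -0.1192  0.09  ] top [336.5 191.1] side [319.2 200.2] w2 [218.2 356.2]
rim f+y [ 0.3483 -0.0055  0.09  ] top [304.2 258.3] side [342.6 271.6] w2 [232.8 147.1]
17.2167
```

View pics/c7.png

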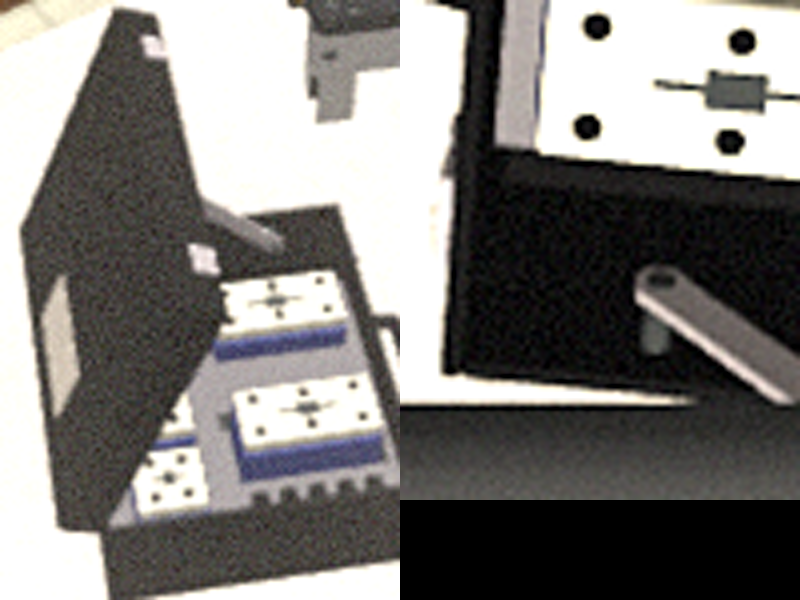

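The long box sits in the bay, its top level with the others; it is at (310,410) in the left half of the crop. The stay's foot pivot fits my model to about 1 px. The tool can't tilt, so I'll press down on the lower arm about 28 mm in front of its knee-side overhang, clear of the lid.

Call:
drive_tool([
  [2,25,0],
  [6,60,0],
  [10,100,0],
  [14,135,0],
  [16,155,0],
  [16,161,5],
  [16,161,25],
  [16,161,60],
  [16,161,95],
  [16,161,130],
  [16,161,160],
  [16,161,178],
  [16,161,184],
  [16,161,184],
  [16,161,184],
], yaw=[0,0,0,0,0,0,0,0,0,0,0,0,0,0,0], gripper=[0,0,0,0,0,0,0,0,0,0,0,0,0,0,0])

```text
clock: 18.57
tool_pos: [0.6022, -0.0316, 0.1498]
tcp_rot: [[0.422, 0.907, -0.0], [0.907, -0.422, -0.0], [-0.0, -0.0, -1.0]]
ft_force: [-0.3, 0.5, 0.4]
gripper_width: 0.0005
finger_force: 0.0
```

```bash
cat > st.py <<'E'
from h import *
s=env.observe();p=np.array(s['tool_pos']);R=Rz(np.radians(65.1))
print(s['clock'],p.round(4),'case mm',((p-[.5171,.0374,0])@R*1000).round(1),'F case',(np.array(s['ft_force'])@R).round(1),s['gripper_width'],np.round(np.array(s['tcp_rot'])[:,2],3))
c=par('wrist');im=env.read_camera('wrist');cv2.imwrite('pics/wl.png',im)
E
python3 st.py
```

```text
18.5667 [ 0.6022 -0.0316  0.1498] case mm [ -26.8 -106.3  149.8] F case [0.3 0.5 0.4] 0.0005404463384316704 [-0. -0. -1.]
```

Call:
drive_tool([
  [0,0,8],
  [0,0,16],
  [0,0,24],
  [0,0,32],
  [0,0,38],
  [0,0,38],
], yaw=[0,0,0,0,0,0], gripper=[0,0,0,0,0,0])

```text
clock: 19.12
tool_pos: [0.6014, -0.0317, 0.1096]
tcp_rot: [[0.422, 0.907, -0.003], [0.907, -0.422, 0.0], [-0.001, -0.003, -1.0]]
ft_force: [0.4, -0.7, -0.1]
gripper_width: 0.0006
finger_force: 0.0
```

Call:
drive_tool([
  [0,0,3],
  [0,0,6],
  [0,0,9],
  [0,0,12],
  [0,0,12],
], yaw=[0,0,0,0,0], gripper=[0,0,0,0,0])

```text
clock: 19.53
tool_pos: [0.6023, -0.0318, 0.099]
tcp_rot: [[0.422, 0.907, -0.001], [0.907, -0.422, 0.0], [-0.0, -0.001, -1.0]]
ft_force: [1.1, -0.2, -0.1]
gripper_width: 0.0006
finger_force: 0.0
```

Call:
drive_tool([
  [0,0,2],
  [0,0,4],
  [0,0,6],
  [0,0,6],
], yaw=[0,0,0,0], gripper=[0,0,0,0])

```text
clock: 19.87
tool_pos: [0.6024, -0.0318, 0.0931]
tcp_rot: [[0.422, 0.907, -0.001], [0.907, -0.422, 0.0], [-0.0, -0.001, -1.0]]
ft_force: [0.3, -0.0, 0.1]
gripper_width: 0.0007
finger_force: 0.0
```

Call:
drive_tool([
  [0,0,2],
  [0,0,4],
  [0,0,4],
], yaw=[0,0,0], gripper=[0,0,0])

```text
clock: 20.12
tool_pos: [0.6023, -0.0321, 0.0897]
tcp_rot: [[0.422, 0.907, -0.001], [0.907, -0.422, -0.001], [-0.001, -0.0, -1.0]]
ft_force: [-2.3, -0.6, 3.8]
gripper_width: 0.0002
finger_force: 1.4
```

Contact came at the predicted height. I'll press on in small steps.

Call:
drive_tool([
  [0,0,1],
  [0,0,2],
  [0,0,3],
  [0,0,3],
], yaw=[0,0,0,0], gripper=[0,0,0,0])

```text
clock: 20.45
tool_pos: [0.6024, -0.0316, 0.0869]
tcp_rot: [[0.422, 0.907, -0.0], [0.907, -0.422, 0.0], [0.0, -0.0, -1.0]]
ft_force: [-1.1, 0.4, 4.2]
gripper_width: 0.0006
finger_force: 2.1
```

Call:
drive_tool([
  [0,0,1],
  [0,0,2],
  [0,0,3],
  [0,0,3],
], yaw=[0,0,0,0], gripper=[0,0,0,0])

```text
clock: 20.78
tool_pos: [0.6024, -0.0317, 0.0834]
tcp_rot: [[0.422, 0.907, -0.0], [0.907, -0.422, 0.0], [-0.0, -0.0, -1.0]]
ft_force: [-3.0, 1.3, 4.0]
gripper_width: 0.0008
finger_force: 1.8
```

Call:
drive_tool([
  [0,0,1],
  [0,0,2],
  [0,0,3],
  [0,0,3],
], yaw=[0,0,0,0], gripper=[0,0,0,0])

```text
clock: 21.12
tool_pos: [0.6024, -0.0316, 0.0808]
tcp_rot: [[0.422, 0.907, -0.0], [0.907, -0.422, 0.0], [0.0, -0.0, -1.0]]
ft_force: [-3.3, 0.8, 5.0]
gripper_width: 0.0005
finger_force: 2.8
```

```bash
python3 st.py
```

```text
21.1167 [ 0.6024 -0.0316  0.0808] case mm [ -26.7 -106.5   80.8] F case [-0.6  3.4  5. ] 0.0005321035698828845 [-0.  0. -1.]
```

```bash
cat > asc.py <<'E'
from h import *
import sys
im=env.read_camera('side');cv2.imwrite('pics/sl.png',im);a=cv2.imread('pics/side0.png')
f=lambda g:''.join(' .:-=+*#%@'[min(9,int(v/16))] for v in g.mean(1))
for r in range(192,216): print(r,f(a[r,272:312]),'|',f(im[r,272:312]))
def edge(g,r): # lid's lower/right free edge on row r: last dark pixel
    return None
for r in (156,165,175,185,230): print(r,f(a[r,255:300]),'|',f(im[r,255:300]))
E
python3 asc.py
```

```text
192 ..:::.:::.:+%@%%%%%%%%%%%%%%%%%%%%%%%%%% | .::::.:.:..*%@@%=:::::--=--:::::::-:::::
193 :.::..:::.:=#@%%%%%%%%%%%%%%%%%%%%%%%%%% | :::..:.::.:=%@@%*::::::--:::::::.:....:.
194 :.::::::::.=#%%%%%%%%%%%%%%%%%%%%%%%%%%% | ...:..::.:.=#@@%#:...:......:..:.....-:-
195 ::.:::::...-*%%%%%%%%%%%%%%%%%%%%%@%%%%% | .:.::.::.::-#@@%*-...:.::..:.:::---=====
196 ::.::.::::.:*%%%%%%%%%%%%%%%%%%%%%%%%%%% | :.::.::....:+%@%#+::.:::--==============
197 :::.:..:..::=#%%%%%%%%%%%%%%%%%%%%%%%%%% | :::.:.::::.:=%@%#+================+==-:-
198 :.:.:::.:...-*%%@%%%%%%%%%%%%%%%%%%%%%%% | :::::::::..:=#@%*====================-=+
199 :::::::::::::=*#%%%%%%%%%%%%%%%%%%%%%%%% | .:..::..:...-#@@#==---======+==========+
200 ::..:::.:.:::-=+#%%%%%%%%%%%%%%%%%%%%%@% | ..::.:::..:.:#@%#==---===============+++
201 :.::.::.:.::.:--++##%%%%%%%%%%%%%@@%##** | :.::.::....:.+%@#=============++******+=
202 .:.::::::.::::-====+#%%%%%%%##***+++==-- | .:.:.:::.::.:-#%#+========++**+=++=====-
203 ::.::::..:::.:-===-=+*##*+++=----:::.::: | .::.::...:...:=*++++=========---::..:..:
204 :::....::....:-=-=====++=-.::.:.....:.::
[... 801 characters left out ...]
:..:=#####*: ..:.........:......:.
214 :.....:..:-*####*: ..:...::....:::.:.::: | : .:.:::..-*%###*:.............:........
215 ...:......-+####*::...:.:...:::..::.:..: | ::...:.:..-*%###*:...:..................
156 %%%%@%*:.::::::::::=#@@@@@%%%%%%%%%%%%%%%%%%% | @@@@@@*:.:::..:::..=#@@%-::..:---::::::::::::
165 %%*:::::.::::.:::.::-=#@%@%%%%%%%%%%%%%%%%%%% | @%*:.::....:::..:::::-#@%+==-=#@%%#+--:::.:::
175 ..:.::::::.:::::::::...:*%@%%%%%%%%%%%%%%%@%% | ..:.:...:::...::.:.:::::#@@#:::::-*#=========
185 :::::::...:.:.:::.:.::::::=#@@%%%%%%%%%%%%%%% | ::..:.:.:.:::.::::::::...:=#@%---==::::::::::
230 .:.:...:.....::::..:::.::..........:::=#%%@%@ | :::.::::.::.:....:.:.::..... ......:-:+%@@@@@
```

Call:
drive_tool([
  [0,0,1],
  [0,0,2],
  [0,0,3],
  [0,0,4],
  [0,0,4],
], yaw=[0,0,0,0,0], gripper=[0,0,0,0,0])

```text
clock: 21.63
tool_pos: [0.6024, -0.0313, 0.0774]
tcp_rot: [[0.422, 0.907, -0.0], [0.907, -0.422, 0.001], [0.001, -0.0, -1.0]]
ft_force: [-3.6, 2.5, 9.3]
gripper_width: 0.0006
finger_force: 4.0
```

```bash
python3 st.py; python3 asc.py
```

```text
21.6333 [ 0.6024 -0.0313  0.0774] case mm [ -26.4 -106.3   77.4] F case [0.8 4.4 9.3] 0.0005856245446504941 [-0.     0.001 -1.   ]
192 ..:::.:::.:+%@%%%%%%%%%%%%%%%%%%%%%%%%%% | .:.::.:.:...+%@%=::--:::::::::::::--::::
193 :.::..:::.:=#@%%%%%%%%%%%%%%%%%%%%%%%%%% | ..::.:..:::.=#@%=::--::---:.::::::::::::
194 :.::::::::.=#%%%%%%%%%%%%%%%%%%%%%%%%%%% | :....::.....-#@@*:::-:::--::.:::..:.::..
195 ::.:::::...-*%%%%%%%%%%%%%%%%%%%%%@%%%%% | :::::::::.:.:*@@#:::.:::.:....:..:..::::
196 ::.::.::::.:*%%%%%%%%%%%%%%%%%%%%%%%%%%% | :...:.::.:...=%%#: ......:::::::---=====
197 :::.:..:..::=#%%%%%%%%%%%%%%%%%%%%%%%%%% | ..::.:...::.:=#@#+:.::------========+=-=
198 :.:.:::.:...-*%%@%%%%%%%%%%%%%%%%%%%%%%% | : .:.:::::...-#%#=-===============+==-:-
199 :::::::::::::=*#%%%%%%%%%%%%%%%%%%%%%%%% | :...:.:.:::..:*@#==+=================-==
200 ::..:::.:.:::-=+#%%%%%%%%%%%%%%%%%%%%%@% | :.:::..:.:.:.:+##==---==+===============
201 :.::.::.:.::.:--++##%%%%%%%%%%%%%@@%##** | ....::.::.:...=##==--===================
202 .:.::::::.::::-====+#%%%%%%%##***+++==-- | .::::.::::::..-##===-===========----:-::
2
[... 932 characters left out ...]
.:.:.-*%##%#: ..:.......:..::...:.
214 :.....:..:-*####*: ..:...::....:::.:.::: | ..::.......:*%###*-....:.... ..::.. ....
215 ...:......-+####*::...:.:...:::..::.:..: | ::..:...:..:+#####+:..:.. ...........:..
156 %%%%@%*:.::::::::::=#@@@@@%%%%%%%%%%%%%%%%%%% | @@@@@@@*:..:.::::::.=%@%-:::::-:::-:-:-----:-
165 %%*:::::.::::.:::.::-=#@%@%%%%%%%%%%%%%%%%%%% | @@@*:.:..::.::.::.:::-=**====+##+-:. ........
175 ..:.::::::.:::::::::...:*%@%%%%%%%%%%%%%%%@%% | .:.::.:.:::..:.:::::...::*@%-::::=*#=========
185 :::::::...:.:.:::.:.::::::=#@@%%%%%%%%%%%%%%% | :::..::.:.::..:.:..::.:.:::=##::-=-::::::.:::
230 .:.:...:.....::::..:::.::..........:::=#%%@%@ | ..:::.::.:..::...:...::..:::...:.:....+%@@@@@
```

Call:
drive_tool([
  [0,0,1],
  [0,0,2],
  [0,0,3],
  [0,0,4],
  [0,0,4],
], yaw=[0,0,0,0,0], gripper=[0,0,0,0,0])

```text
clock: 22.15
tool_pos: [0.6024, -0.031, 0.074]
tcp_rot: [[0.422, 0.907, 0.0], [0.907, -0.422, 0.001], [0.001, -0.0, -1.0]]
ft_force: [-5.3, 2.9, 12.2]
gripper_width: 0.0006
finger_force: 5.5
```

```bash
python3 st.py
python3 - <<'E'
from h import *
a=cv2.cvtColor(cv2.imread('pics/side0.png'),cv2.COLOR_BGR2GRAY);im=cv2.cvtColor(env.read_camera('side'),cv2.COLOR_BGR2GRAY)
# latch patches on lid edge: template shift
for (x,y,w,h) in [(276,208,18,14),(264,154,18,14)]:
    t=cv2.resize(a[y:y+h,x:x+w],None,fx=4,fy=4,interpolation=3);g=cv2.resize(im[y-8:y+h+8,x-8:x+w+8],None,fx=4,fy=4,interpolation=3)
    r=cv2.matchTemplate(g,t,cv2.TM_CCOEFF_NORMED);_,v,_,l=cv2.minMaxLoc(r);print('shift px',l[0]/4-8,l[1]/4-8,round(v,2))
c=par('side');R=Rz(np.radians(65.1));o=np.array([.5171,.0374,0])
for th in (0,.02,.04,.06,.1):
    e=68*np.pi/180-th
    f=lambda d,hh,y:R@np.array([.11-d*np.cos(e)+hh*np.sin(e),y,.09+d*np.sin(e)+hh*np.cos(e)])+o
    p=np.array([proj(f(.22,.012,y),c)[0] for y in(.08,-.08)])
    if th==0:p0=p
    print(th,(p-p0).round(1).tolist())
E
```

```text
22.15 [ 0.6024 -0.031   0.074 ] case mm [ -26.1 -106.1   74. ] F case [ 0.4  6.  12.2] 0.0005918538401234464 [ 0.     0.001 -1.   ]
shift px 3.0 0.0 0.86
shift px 1.0 0.0 0.55
0 [[0.0, 0.0], [0.0, 0.0]]
0.02 [[1.8, 0.2], [1.6, 0.2]]
0.04 [[3.5, 0.4], [3.2, 0.5]]
0.06 [[5.2, 0.7], [4.7, 0.8]]
0.1 [[8.6, 1.2], [7.8, 1.5]]
```

The lid edge has come forward 3 px (about 0.034 rad), which puts the knee at roughly 0.6. I'll press 2 mm more, then lift clear and go round behind the lid.

Call:
drive_tool([
  [0,0,1],
  [0,0,2],
  [0,0,2],
  [0,0,0],
  [0,0,-15],
  [0,0,-45],
  [0,0,-85],
  [0,0,-125],
  [0,0,-165],
  [0,0,-205],
  [0,0,-240],
  [0,0,-258],
  [10,-10,-258],
  [40,-35,-258],
  [70,-60,-258],
  [100,-85,-258],
  [130,-103,-258],
  [147,-106,-258],
  [150,-106,-250],
  [150,-106,-230],
], yaw=[0,0,0,0,0,0,0,0,0,0,0,0,0,0,0,0,0,0,0,0], gripper=[0,0,0,0,0,0,0,0,0,0,0,0,0,0,0,0,0,0,0,0])

```text
clock: 23.92
tool_pos: [0.571, 0.1503, 0.3024]
tcp_rot: [[0.419, 0.908, 0.004], [0.908, -0.419, -0.0], [0.001, 0.003, -1.0]]
ft_force: [-0.2, -0.5, -0.2]
gripper_width: -0.0
finger_force: 0.0
```

```bash
python3 st.py
python3 - <<'E'
from h import *
a=cv2.cvtColor(cv2.imread('pics/side0.png'),cv2.COLOR_BGR2GRAY);im=cv2.cvtColor(env.read_camera('side'),cv2.COLOR_BGR2GRAY)
for (x,y,w,h) in [(276,208,18,14),(264,154,18,14)]:
    t=cv2.resize(a[y:y+h,x:x+w],None,fx=4,fy=4,interpolation=3);g=cv2.resize(im[y-8:y+h+8,x-8:x+w+8],None,fx=4,fy=4,interpolation=3)
    r=cv2.matchTemplate(g,t,cv2.TM_CCOEFF_NORMED);_,v,_,l=cv2.minMaxLoc(r);print('shift px',l[0]/4-8,l[1]/4-8,round(v,2))
E
```

```text
23.9167 [0.571  0.1503 0.3024] case mm [125.1  -1.3 302.4] F case [-0.5 -0.  -0.2] -5.969364395190058e-06 [ 0.004 -0.    -1.   ]
shift px 5.0 0.0 0.84
shift px 5.0 1.0 0.98
```

The lid edge has moved 5 px (about 0.06 rad) and stays there, so the knee is clearly folded (about 0.7). Now I work out the push path.

Call:
drive_tool([
  [0,0,15],
  [0,0,35],
  [0,0,45],
  [0,0,45],
  [0,0,45],
], yaw=[0,0,0,0,0], gripper=[0,0,0,0,0])

```text
clock: 24.43
tool_pos: [0.5697, 0.1481, 0.2571]
tcp_rot: [[0.423, 0.906, -0.001], [0.906, -0.423, -0.0], [-0.001, -0.001, -1.0]]
ft_force: [0.6, -0.7, 0.2]
gripper_width: 0.0008
finger_force: 0.0
```

Run:
```python
from h import *
s=env.observe();p=np.array(s['tool_pos']);R=Rz(np.radians(65.1));q=(p-[.5171,.0374,0])@R;print(s['clock'],(q*1000).round(1),np.round(s['ft_force'],1))
d=.185;out=[]
for e in np.r_[72:2:-2.5,0,-1]:
    r=np.radians(e);x=.11-d*np.cos(r)+.032*np.sin(r)+.008;z=.09+d*np.sin(r)+.032*np.cos(r)-.028
    out.append([int(round((x-q[0])*1000)),0,int(round((q[2]-z)*1000))])
print(list(zip(np.r_[72:2:-2.5,0,-1],out)))
```

```text
24.4333 [122.6  -1.1 257.1] [ 0.6 -0.7  0.2]
[(np.float64(72.0), [-31, 0, 9]), (np.float64(69.5), [-39, 0, 11]), (np.float64(67.0), [-47, 0, 12]), (np.float64(64.5), [-55, 0, 14]), (np.float64(62.0), [-63, 0, 17]), (np.float64(59.5), [-71, 0, 19]), (np.float64(57.0), [-78, 0, 23]), (np.float64(54.5), [-86, 0, 26]), (np.float64(52.0), [-93, 0, 30]), (np.float64(49.5), [-100, 0, 34]), (np.float64(47.0), [-107, 0, 38]), (np.float64(44.5), [-114, 0, 43]), (np.float64(42.0), [-121, 0, 48]), (np.float64(39.5), [-127, 0, 53]), (np.float64(37.0), [-133, 0, 58]), (np.float64(34.5), [-139, 0, 64]), (np.float64(32.0), [-144, 0, 70]), (np.float64(29.5), [-150, 0, 76]), (np.float64(27.0), [-155, 0, 83]), (np.float64(24.5), [-160, 0, 89]), (np.float64(22.0), [-164, 0, 96]), (np.float64(19.5), [-168, 0, 103]), (np.float64(17.0), [-172, 0, 110]), (np.float64(14.5), [-176, 0, 118]), (np.float64(12.0), [-179, 0, 125]), (np.float64(9.5), [-182, 0, 133]), (np.float64(7.0), [-184, 0, 141]), (np.float64(4.5), [-186, 0, 149]), (np.float64(0.0), [-190, 0, 163]), (np.float64(-1.0), [-190, 0, 166])]
```

Call:
drive_tool([
  [-15,0,5],
  [-31,0,9],
  [-43,0,12],
  [-51,0,13],
  [-55,0,14],
  [-59,0,16],
  [-63,0,17],
  [-67,0,18],
  [-71,0,19],
  [-75,0,21],
  [-78,0,23],
  [-78,0,23],
], yaw=[0,0,0,0,0,0,0,0,0,0,0,0], gripper=[0,0,0,0,0,0,0,0,0,0,0,0])

```text
clock: 25.43
tool_pos: [0.5366, 0.0771, 0.2341]
tcp_rot: [[0.422, 0.907, -0.001], [0.907, -0.422, -0.001], [-0.002, 0.0, -1.0]]
ft_force: [1.1, 0.7, 3.1]
gripper_width: -0.0
finger_force: 1.0
```

```bash
python3 st.py
```

```text
25.4333 [0.5366 0.0771 0.2341] case mm [ 44.2  -0.9 234.1] F case [ 1.1 -0.6  3.1] -2.1680926108764054e-05 [-0.001 -0.001 -1.   ]
```

Call:
drive_tool([
  [-4,0,1],
  [-8,0,3],
  [-12,0,5],
  [-15,0,7],
  [-19,0,9],
  [-22,0,11],
  [-26,0,13],
  [-29,0,15],
  [-33,0,18],
  [-36,0,20],
  [-40,0,22],
  [-43,0,25],
  [-46,0,27],
  [-49,0,30],
  [-52,0,32],
  [-55,0,35],
  [-58,0,38],
  [-61,0,41],
  [-66,0,47],
  [-66,0,47],
], yaw=[0,0,0,0,0,0,0,0,0,0,0,0,0,0,0,0,0,0,0,0], gripper=[0,0,0,0,0,0,0,0,0,0,0,0,0,0,0,0,0,0,0,0])

```text
clock: 27.15
tool_pos: [0.5078, 0.0171, 0.1862]
tcp_rot: [[0.422, 0.907, -0.003], [0.907, -0.422, -0.001], [-0.002, -0.002, -1.0]]
ft_force: [-0.0, -0.4, -0.1]
gripper_width: 0.0003
finger_force: 0.0
```

Call:
drive_tool([
  [-3,0,3],
  [-6,0,6],
  [-8,0,9],
  [-11,0,13],
  [-13,0,16],
  [-16,0,19],
  [-18,0,22],
  [-20,0,26],
  [-22,0,29],
  [-24,0,33],
  [-26,0,36],
  [-28,0,40],
  [-30,0,44],
  [-32,0,48],
  [-35,0,55],
  [-35,0,55],
], yaw=[0,0,0,0,0,0,0,0,0,0,0,0,0,0,0,0], gripper=[0,0,0,0,0,0,0,0,0,0,0,0,0,0,0,0])

```text
clock: 28.48
tool_pos: [0.4931, -0.0138, 0.131]
tcp_rot: [[0.422, 0.907, -0.003], [0.907, -0.422, -0.0], [-0.001, -0.002, -1.0]]
ft_force: [0.4, -0.0, -0.1]
gripper_width: 0.0005
finger_force: 0.0
```

```bash
python3 st.py
```

```text
28.4833 [ 0.4931 -0.0138  0.131 ] case mm [-56.6   0.2 131. ] F case [ 0.2 -0.4 -0.1] 0.0005222090847126547 [-0.003 -0.    -1.   ]
```

Call:
drive_tool([
  [-1,0,3],
  [-3,0,7],
  [-4,0,11],
  [-6,0,15],
  [-7,0,19],
  [-8,0,23],
  [-9,0,27],
  [-9,0,27],
], yaw=[0,0,0,0,0,0,0,0], gripper=[0,0,0,0,0,0,0,0])

```text
clock: 29.2
tool_pos: [0.4896, -0.0217, 0.1046]
tcp_rot: [[0.422, 0.907, -0.002], [0.907, -0.422, 0.0], [-0.001, -0.002, -1.0]]
ft_force: [-0.0, -0.7, 0.6]
gripper_width: 0.0003
finger_force: 0.0
```

```bash
cat > lid.py <<'E'
from h import *
c=par('side');im=cv2.cvtColor(env.read_camera('side'),cv2.COLOR_BGR2GRAY)
R=Rz(np.radians(65.1));o=np.array([.5171,.0374,0]);res=[]
for e in range(-2,70,1):
    r=np.radians(e);f=lambda d,h,y:R@np.array([.11-d*np.cos(r)+h*np.sin(r),y,.09+d*np.sin(r)+h*np.cos(r)])+o
    # far (-y) end wall: bright bench beyond vs dark inside, sampled across outer rim
    inn=[f(d,.030,y) for d,y in [(.21,y) for y in np.linspace(-.12,.12,13)]+[(x,-.128) for x in np.linspace(.1,.21,8)]+[(x,.128) for x in np.linspace(.1,.21,8)]]
    out=[f(d,.030,y) for d,y in [(.232,y) for y in np.linspace(-.12,.12,13)]]
    g=lambda P:im[tuple(np.clip(proj(np.array(P),c).round().astype(int),0,[559,419]).T[::-1])].astype(float)
    res.append((e,(g(inn)<70).mean(),g(out).mean()))
for e,a,b in res[::4]: print(e,round(a,2),round(b))
f=lambda g:''.join(' .:-=+*#%@'[min(9,int(v/16))] for v in g)
for r in range(150,300,5): print(r,f(im[r,235:355:2]))
E
python3 st.py; python3 lid.py
```

```text
29.2 [ 0.4896 -0.0217  0.1046] case mm [-6.510e+01  1.000e-01  1.046e+02] F case [-0.6 -0.3  0.6] 0.0003424434062483606 [-0.002  0.    -1.   ]
-2 0.9 115
2 0.83 112
6 0.83 101
10 0.62 106
14 0.55 95
18 0.62 92
22 0.62 86
26 0.66 67
30 0.66 57
34 0.69 61
38 0.55 66
42 0.52 69
46 0.52 80
50 0.48 107
54 0.45 111
58 0.38 110
62 0.34 121
66 0.28 119
150 ---=*%%%%%%%%%%@@@@@@@@@@@@@@@@@@@@@+=============-#@@@@@@@@
155 %%%%%%#%%@@@@@@@@@@@@@@@@@@@@@@@@@@@===============%@@@@@@@@
160 %%%@@@@@@@@@@@@@@@@@@@@@@@@@@@@@@@@@-==============%@@@@@@@@
165 @@@@@@@@@@@@@@@@@@@@@@@@@@@@@@@@@@@#+*============+@@@@@@@@@
170 @@@@@@@@@@@@@@@@@@@@@@@@@@@@@@@@*:=::--==++**++=--#@@@@@@@@@
175 @@@@@@@@@@@@@@@@@@@@@@@@@@@@@@@@#::::--:::---:::=.#@@@@@@@@@
180 @@@@@@@@@@@@@@@@@@@@@@@@@@@@@@@@#===-:::::---:::.*@@@@@@@%=+
185 @@@@@@@@@@@@@@@@@@@@@@@@@@@@@@@@@@#+#%@%%#++*%%@%#*%@@@@@+::
190 @@@@@@@@@@@@@@@@@@@@@@@@@@@@@@@@@@@--:+=+=++====#@@@@@@@@@#=
195 @@@@@@@@@@@@@@@@@@@@@@@@@@%#*=--::::::-#=+++++==*@@@@@@@@@@@
200 @@@@@@@@@@@#*+=-:::::::::::::::::::::-:=++==----:#@@@@@@@@@@
205 @@@@@@@-:---:::::::::::::::::::::.
[... 496 characters left out ...]
::-::%@@@@@@@%::..::.:::.:::::.:::::::.::::@@@@@@@
250 @@@@@@@@@@-::::*@@@@@@%#::::.::::::::::.:::::.:::.:::-@@@@@@
255 @@@@@@@@@@#:::::::::::::::::::::.::::.:.:::.:::::::..#@@@@@@
260 @@@@@@@@@@%-::-:::-:::.:.:::::::::::::::.:::::::::::::@@@@@@
265 @@@@@@@@@@%*:-:::::::::::::.::::::::::.:.::::::::::::.#@@@@@
270 @@@@@@@@@@@%-::::::::::::::::::::.:.:::...:.:.:.::-::=@@@@@@
275 @@@@@@@@@@@%-:::::::::::.::::::::.....::::::::.::::::#@@@@@@
280 @@@@@@@@@@@@=::-.:::::::.::::...:.::::::::::.::.:..::@@@@@@@
285 @@@@@@@@@@@@%:::::::::.::::.::::.:::.::.::::::::::::*@@@@@@@
290 @@@@@@@@@@@@@-:::::::-::::::::::.:..:::::::.:::-+*%%@@@@@@@@
295 @@@@@@@@@@@@@*::::--::::::::::-=*#%%@@@@@@@@@@@@@@@@@@@@@@@@
```

Call:
drive_tool([
  [-1,0,2],
  [-2,0,4],
  [-2,0,6],
  [-3,0,8],
  [-3,0,10],
  [-3,0,11],
  [-3,0,11],
], yaw=[0,0,0,0,0,0,0], gripper=[0,0,0,0,0,0,0])

```text
clock: 29.88
tool_pos: [0.4891, -0.0243, 0.0945]
tcp_rot: [[0.422, 0.907, -0.0], [0.907, -0.422, -0.0], [-0.0, -0.0, -1.0]]
ft_force: [0.3, 0.6, -0.3]
gripper_width: 0.0004
finger_force: 0.0
```

Call:
drive_tool([
  [0,0,1],
  [0,0,2],
  [0,0,3],
  [0,0,3],
], yaw=[0,0,0,0], gripper=[0,0,0,0])

```text
clock: 30.22
tool_pos: [0.4894, -0.0244, 0.0942]
tcp_rot: [[0.422, 0.907, 0.001], [0.907, -0.422, -0.0], [0.0, 0.001, -1.0]]
ft_force: [-4.0, 1.1, 17.7]
gripper_width: 0.0006
finger_force: 8.8
```

Hard stop at the expected height: 17.7 N with no further travel. I'll lift off, verify and hand in.

Call:
drive_tool([
  [0,0,0],
  [0,0,-4],
  [0,0,-15],
  [0,0,-45],
  [0,0,-80],
  [0,0,-120],
  [0,0,-160],
  [0,0,-200],
  [0,0,-220],
  [0,0,-220],
  [0,0,-220],
], yaw=[0,0,0,0,0,0,0,0,0,0,0], gripper=[0,0,0,0,0,0,0,0,0,0,0])

```text
clock: 31.13
tool_pos: [0.4898, -0.0244, 0.3122]
tcp_rot: [[0.422, 0.907, 0.002], [0.907, -0.422, -0.0], [0.001, 0.002, -1.0]]
ft_force: [-0.4, 0.3, -0.2]
gripper_width: 0.0004
finger_force: 0.0
```

```bash
python3 st.py
python3 - <<'E'
from h import *
c=par('side');R=Rz(np.radians(65.1));o=np.array([.5171,.0374,0])
im=cv2.cvtColor(env.read_camera('side'),cv2.COLOR_BGR2GRAY)
for e in (0,2,4,8):
    r=np.radians(e);print(e,[proj(R@np.array([.11-d*np.cos(r)+.032*np.sin(r),y,.09+d*np.sin(r)+.032*np.cos(r)])+o,c)[0].round(1).tolist() for d,y in((.22,-.135),(.22,.135),(0,.135),(0,-.135))])
# corners of the dark case blob
f=lambda g:''.join(' .:-=+*#%@'[min(9,int(v/16))] for v in g)
for r in list(range(180,206,2))+list(range(250,300,4)): print(r,f(im[r,240:355:2]))
E
```

```text
31.1333 [ 0.4898 -0.0244  0.3122] case mm [-67.5  -1.2 312.2] F case [ 0.   0.5 -0.2] 0.0004181841798969174 [ 0.002 -0.    -1.   ]
0 [[319.8, 192.9], [343.9, 264.7], [260.0, 277.1], [248.2, 202.1]]
2 [[319.6, 191.2], [343.7, 263.0], [259.6, 277.2], [247.8, 202.1]]
4 [[319.2, 189.4], [343.4, 261.4], [259.2, 277.3], [247.4, 202.2]]
8 [[318.3, 186.0], [342.6, 258.1], [258.3, 277.5], [246.7, 202.3]]
180 @@@@@@@@@@@@@@@@@@@@@@@@@@@@@@@@@@@@@@@@@@@@@@@@@@@@@@@*+*
182 @@@@@@@@@@@@@@@@@@@@@@@@@@@@@@@@@@@@@@@@@@@@@@@@@@@@@@@---
184 @@@@@@@@@@@@@@@@@@@@@@@@@@@@@@@@@@@@@@@@@@@@@@@@@@@@@@@---
186 @@@@@@@@@@@@@@@@@@@@@@@@@@@@@@@@@@@@@@@@@@@@@@@@@@@@@@%---
188 @@@@@@@@@@@@@@@@@@@@@@@@@@@@@@@@@@@@@@@@@@@@@@@@@@@@@@%:--
190 @@@@@@@@@@@@@@@@@@@@@@@@@@@@@@@@@@@@@@@@@@@@@@@@@@@@@@@@*=
192 @@@@@@@@@@@@@@@@@@@@@@@@@@@@@@@@@@@@@@@@@@@@@@@@@@@@@@@@@@
194 @@@@@@@@@@@@@@@@@@@@@@@@@@@@@@@@@@#**+=:#@@@@@@@@@@@@@@@@@
196 @@@@@@@@@@@@@@@@@@@@@@@@@%#**=---:::::::=@@@@@@@@@@@@@@@@@
198 @@@@@@@@@@@@@@@@@%#**=--:::.:::--::-:-:::%@@@@@@@@@@@@@@@@
200 @@@@@@@@@%##*=--:::-:-:::-:::::::-:::::-:#@@@@@@@@@@@@@@@@
202 @@@@
[... 236 characters left out ...]
@@@@@@@
258 @@@@@@@@*::::::-::-:::::.-.:.::::::::.:::::::::::--@@@@@@@
262 @@@@@@@@%:::::::-::::::::::::::::::::::::::::::::::+@@@@@@
266 @@@@@@@@%=:-:::::-:::::::::::::::::::::::::-:::::::-@@@@@@
270 @@@@@@@@%*::-:::::-:::::-:-::::::::::::::::::::::.:*@@@@@@
274 @@@@@@@@%=--::::-:::-:::.:.::::.:.:.:.::::..:::::::@@@@@@@
278 @@@@@@@@@%::::::.::.:::::::::.:::..:..::::::::::::+@@@@@@@
282 @@@@@@@@@@:::::::::::::.::.:.::.::::::::::::::::::#@@@@@@@
286 @@@@@@@@@@=:::::.::::::.:::::::::::::::::::::::::-@@@@@@@@
290 @@@@@@@@@@%.::::::::::::::::::::::::::::::::-=+#%%@@@@@@@@
294 @@@@@@@@@@%-::-:::-:::::::..:::-=+%@@@@@@@@@@@@@@@@@@@@@@@
298 @@@@@@@@@@@-::::::-+*%@@@@@@@@@@@@@@@@@@@@@@@@@@@@@@@@@@@@
```

```bash
python3 -c "
from workcell import env
print(env.job_done())"
```

```text
the job is handed in; nothing more can be done
None
```

The long box is in its bay, the stay's knee is folded, and the lid is pressed down to a hard stop and looks shut in the side camera; I handed the job in at about 31 s without being shown the verdict, and because the tool could not tilt I folded the stay by pressing on its lower arm in front of the knee rather than on the knee itself.

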